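# Move a matched set of shell bangles to the display rack in the same order

### The job

The four shell bangles in the pale drying rack are a matched set, laid out in the order in which they are worn. Move them one by one to the empty dark display rack, one to a place and in the same order from left to right, each standing upright on both rails in the middle of its place between the divider pins. Shell chips easily, so set every bangle down and do not drop it.

Things in the scene. Friction and masses are not known exactly. Their poses are not given: they have to be found in the camera images.
- slim_centre (a point): Centre of the slim bangle: narrow plain bangle, 12 mm wide along its axis, 66 mm outside diameter, ring 6 mm thick radially, about 35 g. Rigid pale shell, flat sides. Stands on edge like a wheel; its y is the ring's axis (level, within 0.08 rad of the rack's y). In either rack its centre is 50 mm above the table. Pinch its two sides from above, at the top of the ring.
- broad_centre (a point): Centre of the broad bangle: broad plain bangle (the widest), 26 mm wide, 74 mm outside diameter, ring 6 mm thick, about 80 g. Rigid pale shell, flat sides. Stands on edge like a wheel; its y is the ring's axis (level, within 0.08 rad of the rack's y). In either rack its centre is 55 mm above the table. Pinch its two sides from above, at the top of the ring.
- twin_centre (a point): Centre of the twin bangle: bangle of two round rims with a deep groove running round between them, 20 mm wide, 70 mm outside diameter, ring 7 mm thick, about 55 g. Rigid pale shell, flat sides. Stands on edge like a wheel; its y is the ring's axis (level, within 0.08 rad of the rack's y). In either rack its centre is 53 mm above the table. Pinch its two sides from above, at the top of the ring.
- fluted_centre (a point): Centre of the fluted bangle: bangle with ribs carved across its whole outside like a cog, 18 mm wide, 70 mm outside diameter, ring 7 mm thick, about 50 g. Rigid pale shell, flat sides. Stands on edge like a wheel; its y is the ring's axis (level, within 0.08 rad of the rack's y). In either rack its centre is 53 mm above the table. Pinch its two sides from above, at the top of the ring.
- section_slim: The 64 mm long section of the pale rack in which the slim bangle stands at the start (within 4 mm of its middle): two rails and end pins, fixed. The four sections look alike and stay put, so they go on showing the starting order. Origin: under its middle, on the table; axes as the rack's.
- section_broad: The 64 mm long section of the pale rack in which the broad bangle stands at the start (within 4 mm of its middle): two rails and end pins, fixed. The four sections look alike and stay put, so they go on showing the starting order. Origin: under its middle, on the table; axes as the rack's.
- section_twin: The 64 mm long section of the pale rack in which the twin bangle stands at the start (within 4 mm of its middle): two rails and end pins, fixed. The four sections look alike and stay put, so they go on showing the starting order. Origin: under its middle, on the table; axes as the rack's.
- section_fluted: The 64 mm long section of the pale rack in which the fluted bangle stands at the start (within 4 mm of its middle): two rails and end pins, fixed. The four sections look alike and stay put, so they go on showing the starting order. Origin: under its middle, on the table; axes as the rack's.
- drying_rack: Pale wooden rack in which the four bangles stand at the start, one in each place; left or right of the dark rack. Fixed. Same build, sizes, origin and axes as the dark one.
- display_rack: Dark wooden rack, empty at first, fixed, 284 x 80 mm. 12 mm round rails along y at x = +-22 mm, axes 18 mm above the table, carry the bangles. Middles of its four places: x = 0, y = +96, +32, -32, -96 mm. Pairs of pins (tops 46 mm above the table) divide them, 32 mm either side of each middle. Origin: under its middle, on the table; y along the row, to the robot's left within 0.4 rad; z up.

How it is judged:
At the end, for the whole second after the job is handed in: Each bangle is let go, at rest in the same place from the left of the dark rack as it had in the pale one: centre within 15 mm of the place's middle along the row, 10 mm of the rack's centre line and 6 mm of its standing height, axis within 0.3 rad of the row (((y of section_slim in the frame of drying_rack between 0.086 and 0.106 m and y of slim_centre in the frame of display_rack between 0.081 and 0.111 m) or (y of section_slim in the frame of drying_rack between 0.022 and 0.042 m and y of slim_centre in the frame of display_rack between 0.017 and 0.047 m) or (y of section_slim in the frame of drying_rack between -0.042 and -0.022 m and y of slim_centre in the frame of display_rack between -0.047 and -0.017 m) or (y of section_slim in the frame of drying_rack between -0.106 and -0.086 m and y of slim_centre in the frame of display_rack between -0.111 and -0.081 m)) and x of slim_centre in the frame of display_rack between -0.01 and 0.01 m and z of slim_centre in the frame of display_rack between 0.0442 and 0.0562 m and angle between the y axis of each of slim_centre, broad_centre, twin_centre, fluted_centre and the y axis of display_rack, either way round below 0.3 rad and linear speed of each of slim, broad, twin, fluted below 0.02 m/s and angular speed of each of slim, broad, twin, fluted below 0.25 rad/s and ((y of section_broad in the frame of drying_rack between 0.086 and 0.106 m and y of broad_centre in the frame of display_rack between 0.081 and 0.111 m) or (y of section_broad in the frame of drying_rack between 0.022 and 0.042 m and y of broad_centre in the frame of display_rack between 0.017 and 0.047 m) or (y of section_broad in the frame of drying_rack between -0.042 and -0.022 m and y of broad_centre in the frame of display_rack between -0.047 and -0.017 m) or (y of section_broad in the frame of drying_rack between -0.106 and -0.086 m and y of broad_centre in the frame of display_rack between -0.111 and -0.081 m)) and x of broad_centre in the frame of display_rack between -0.01 and 0.01 m and z of broad_centre in the frame of display_rack between 0.0489 and 0.0609 m and ((y of section_twin in the frame of drying_rack between 0.086 and 0.106 m and y of twin_centre in the frame of display_rack between 0.081 and 0.111 m) or (y of section_twin in the frame of drying_rack between 0.022 and 0.042 m and y of twin_centre in the frame of display_rack between 0.017 and 0.047 m) or (y of section_twin in the frame of drying_rack between -0.042 and -0.022 m and y of twin_centre in the frame of display_rack between -0.047 and -0.017 m) or (y of section_twin in the frame of drying_rack between -0.106 and -0.086 m and y of twin_centre in the frame of display_rack between -0.111 and -0.081 m)) and x of twin_centre in the frame of display_rack between -0.01 and 0.01 m and z of twin_centre in the frame of display_rack between 0.0466 and 0.0586 m and ((y of section_fluted in the frame of drying_rack between 0.086 and 0.106 m and y of fluted_centre in the frame of display_rack between 0.081 and 0.111 m) or (y of section_fluted in the frame of drying_rack between 0.022 and 0.042 m and y of fluted_centre in the frame of display_rack between 0.017 and 0.047 m) or (y of section_fluted in the frame of drying_rack between -0.042 and -0.022 m and y of fluted_centre in the frame of display_rack between -0.047 and -0.017 m) or (y of section_fluted in the frame of drying_rack between -0.106 and -0.086 m and y of fluted_centre in the frame of display_rack between -0.111 and -0.081 m)) and x of fluted_centre in the frame of display_rack between -0.01 and 0.01 m and z of fluted_centre in the frame of display_rack between 0.0466 and 0.0586 m); the robot touches nothing.
It fails at once if the slim bangle is dropped or thrown down: faster than 0.5 m/s while no finger holds it (contact force between the fingers and slim below 0.05 N and linear speed of slim above 0.5 m/s).
It fails at once if the broad bangle is dropped or thrown down: faster than 0.5 m/s while no finger holds it (contact force between the fingers and broad below 0.05 N and linear speed of broad above 0.5 m/s).
It fails at once if the twin bangle is dropped or thrown down: faster than 0.5 m/s while no finger holds it (contact force between the fingers and twin below 0.05 N and linear speed of twin above 0.5 m/s).
It fails at once if the fluted bangle is dropped or thrown down: faster than 0.5 m/s while no finger holds it (contact force between the fingers and fluted below 0.05 N and linear speed of fluted above 0.5 m/s).
It also fails if it takes over 112 s, if anything falls off the work surface, if the arm or the gripper's body presses on something with over 40 N, if the wrist force passes 120 N, or if a joint passes its speed limit or range.

### The arm

A 6-joint arm with a two-finger parallel gripper is mounted at the origin on the work surface. World frame = base frame: x ahead of the robot, y to its left, z up, the work surface at z = 0. Lengths are in m, angles in rad, forces in N, time in s.
With the tool pointing down it reaches from about 0.275 to 0.85 m from the base axis. Payload 19 kg.
Tool frame: the origin (TCP) lies between the finger pads; the fingertips stand 22 mm ahead of it and the grasp point (between the pads) lies 3 mm ahead of it; z points along the fingers, y is the line along which they close (so a half turn about z gives the same grasp; the last joint's range is limited). The gripper opens to 85 mm and grips with 20 to 120 N. Pads are 22 mm wide; open, the fingers measure 114 mm over their backs; the gripper's body (76 mm by 85 mm) begins 54 mm behind the grasp point. The pads swing forward as they close: fully open they stand 13 mm farther back than shut.
Start: joints at [1.107, 0.15, 1.437, -0, 1.554, -0.134], TCP at [0.186, 0.544, 0.253] pointing down, gripper open.
Joint ranges: [-2.8, 2.8], [-0.68, 2.1], [0.12, 2.68], [-1.39, 4.53], [0.16, 2.79], [-2.81, 2.81]. Speed limits (rad/s): [1.89, 1.89, 2.22, 3.01, 3.01, 3.01].

### API

Orientations are given as a unit quaternion [w, x, y, z].
In Python, from station import arm gives the robot as it stands.
- The arm moves only by the tool carry_out, never from a script. Its argument "moves" is text: rows parted by semicolons, each of 5 numbers parted by spaces: the shift along the tool's x, y, z in mm, then the turn about the tool's z in degrees, then the closure in counts, from 0 (fully open) to 255 (shut). In form: dx dy dz spin gripper; .... A call has exactly 8 rows; each row shifts and turns the commanded pose from where the row before left it, along the tool's axes as they then stand; what a row does not reach is not made up. A row lasts 1/10 s, in which the tool goes at most 50 mm and 8.59 degrees, less where a joint would pass 70% of its speed; a pose out of reach is approached as far as the arm can. A call is refused whole if a number of a shift passes 50 or a number of a turn 8.59, either way. A call with a gripper value outside its range is refused whole. The fingers move at their own pace and stop on an object; the grip force is fixed at half the most. Time passes only in rows, so rows that do not move let the fingers close, or fill a call up. It gives the time, the measured TCP pose, the force, the opening and the grip force at its end, in the units of the state.
- arm.get_state(): the state, without advancing time (a new reading comes with each control period).
- arm.get_image(name): name is "side" or "top" or "wrist"; returns a dict with "color" (420x560x3 uint8, red, green, blue), "range_z" (420x560 float32, m along the optical axis (not along the pixel's ray), 0 where there is no reading), "fovy" (degrees; the focal length in pixels is half the picture's height over the tangent of half this angle, whatever the lens; pixels are square), "cx", "cy" (the principal point, pixels), "origin" and "orientation" of the camera in the world. Camera axes: x right, y up, looking along -z (the intrinsics and any distortion apply to the point x, -y, -z); pixel columns grow to the right and rows downward; lengths in m; the calibration is good to about 2 mm. A picture is of the moment at which its call begins.
- arm.sign_off(): hands the job in; it is judged then, once.
Trained networks look in a picture, given as the dict that the camera call returned (one of the last four; its "shot" number tells which), for a name from the list of things; names that differ only in an ending like _2 or _b are one class to them, and where a whole thing is asked for, a point or a joint stands for the part that bears it (a point fixed in the world has none). Each returns a list of dicts, best first, with "score" (0 to 1); they miss things now and then, are a little off and sometimes report something else, mostly with a low value. They report only what shows in the picture. A call takes as long as a camera call.
- arm.cut_out(picture, target): "region" (420x560 bool, what is visible of it).
- arm.tip_of(picture, target): "centre" ([x, y, z] in m, in world coordinates, good to about 4 mm: a listed point, or the origin of a listed thing).
The state is a dict: "t": time; "joints": joint angles; "joint_vel": joint speeds; "effort": joint torques, N m; "position": TCP position; "tool_rot": TCP orientation; "contact_force": force on the tool from outside, world axes, zero at the start; "moment": the same for the moment, N m; "opening": finger opening in m; "grasp_force": force on a finger pad.
Only numpy, scipy, OpenCV 4.12 (cv2) and the standard library are available. Lean on these libraries where they do the work, as an engineer would, in place of code of your own. Each camera call takes 0.05 s, during which the arm holds its last target. There are 200 camera calls.

## Working session

There is one attempt and no reset: what is moved stays moved. The work goes in short steps, Python scripts to look and compute and a tool call to move; the robot and the scene stay as the last step left them, time stands still between calls to the robot, and variables do not carry over. Pictures are saved under pics/ and viewed, at most 14 in all, crops included, and the job is handed in when it is done.

Besides the shell and the picture viewer there is one more tool, called after "Request:" as a command line: name --argument value ..., lists and objects as JSON in quotes. carry_out: Moves the arm, as the interface text tells. Its arguments: {"type":"object","properties":{"moves":{"type":"string"}},"required":["moves"]}

```bash
mkdir -p pics; ls
cat > h.py <<'E'
import numpy as np, cv2
from station import arm
from scipy.spatial.transform import Rotation as R
def q(o): return R.from_quat([o[1],o[2],o[3],o[0]])
def save(p,n): cv2.imwrite('pics/'+n+'.png',p['color'][:,:,::-1])
def cloud(p):
    h,w=p['range_z'].shape; f=h/2/np.tan(np.radians(p['fovy'])/2)
    v,u=np.mgrid[:h,:w]; z=p['range_z']
    P=np.stack([(u-p['cx'])/f*z,-(v-p['cy'])/f*z,-z],-1)
    W=P.reshape(-1,3)@q(p['orientation']).as_matrix().T+p['origin']
    W=W.reshape(h,w,3); W[z==0]=np.nan
    return W
E
python3 - <<'E'
from h import *
p=arm.get_image('top'); save(p,'top0'); print({k:p[k] for k in p if k not in('color','range_z')})
for n in ['slim_centre','broad_centre','twin_centre','fluted_centre','display_rack','drying_rack']:
    for d in arm.tip_of(p,n)[:3]: print(n,round(d['score'],2),np.round(d['centre'],3))
print(arm.get_state())
p=arm.get_image('side'); save(p,'side0')
for n in ['slim_centre','broad_centre','twin_centre','fluted_centre','display_rack','drying_rack']:
    for d in arm.tip_of(p,n)[:3]: print(n,round(d['score'],2),np.round(d['centre'],3))
E
```

```text
pics
{'fovy': 57.15303395212179, 'cx': 277.1890600779065, 'cy': 211.32549415873308, 'origin': array([0.49861601, 0.01148427, 0.73337   ]), 'orientation': array([ 0.71186112,  0.00802038, -0.03876612, -0.70120369]), 'shot': 1}
slim_centre 0.59 [0.523 0.067 0.046]
broad_centre 0.74 [0.505 0.261 0.054]
twin_centre 0.94 [0.519 0.131 0.053]
fluted_centre 0.81 [0.514 0.198 0.055]
display_rack 0.97 [ 0.602 -0.189  0.   ]
display_rack 0.44 [0.527 0.067 0.003]
display_rack 0.37 [0.52  0.132 0.054]
drying_rack 0.95 [0.516 0.167 0.003]
{'t': 0.35, 'joints': array([ 1.10696586e+00,  1.50593138e-01,  1.43748577e+00,  1.18554147e-05,
        1.55383657e+00, -1.33984567e-01]), 'joint_vel': array([-0.00256297,  0.00140047, -0.00160424,  0.00159127, -0.00092465,
       -0.0014181 ]), 'effort': array([-1.36343257e-03, -7.12049460e+01, -5.70419133e+01, -2.40560109e-05,
        3.72082242e-03, -3.43945101e-05]), 'position': array([0.18621982, 0.54394463, 0.25317077]), 'tool_rot': array([-5.31956186e-05,  1.64176427e-01,  9.86430978e-01, -1.52508077e-04]), 'contact_force': array([0.51723859, 1.27570512, 1.2030042 ]), 'moment': array([ 0.02229581,  0.01644085, -0.02693571]), 'grasp_force': 0.0, 'opening': 0.08539871556171585}
slim_centre 0.86 [0.528 0.065 0.052]
broad_centre 0.91 [0.507 0.256 0.056]
twin_centre 0.94 [0.517 0.131 0.055]
display_rack 0.77 [ 0.602 -0.186  0.003]
drying_rack 0.67 [ 0.518  0.163 -0.003]
```

View pics/top0.png

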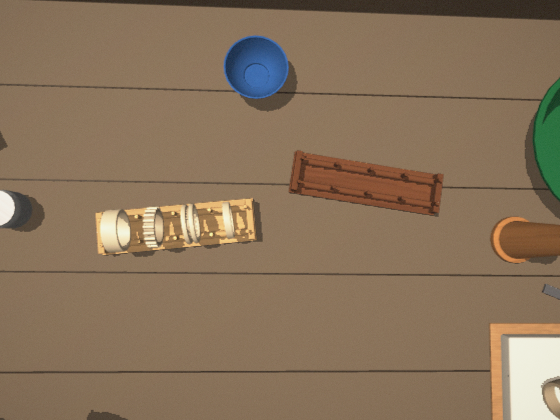

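View pics/side0.png

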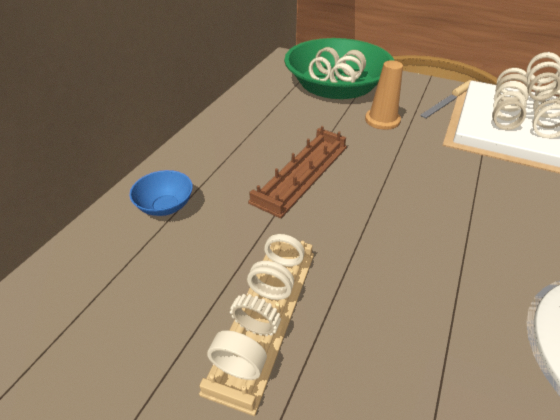

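The top view shows the pale rack at pixels (97–255, 200–253), holding from left to right broad (115,230), fluted (153,227), twin (192,223) and slim (229,219). The dark rack is empty at (290–442, 152–213). The side view shows the same order.

```bash
cat >> h.py <<'E'
def rect(p,n,zlo,zhi):
    d=arm.cut_out(p,n)
    if not d: return None
    W=cloud(p)[d[0]['region']]; W=W[(W[:,2]>zlo)&(W[:,2]<zhi)]
    (c,s,a)=cv2.minAreaRect((W[:,:2]*1000).astype(np.float32))
    if s[0]>s[1]: a+=90
    # long-axis direction
    b=cv2.boxPoints((c,s,a if s[0]<=s[1] else a-90)); e=[b[1]-b[0],b[2]-b[1]]; e=max(e,key=np.linalg.norm)
    if e[1]<0: e=-e
    return d[0]['score'],np.round(c,1),np.round(s,1),np.arctan2(-e[0],e[1]),W
def plan(x,y,z,yaw):
    "tool-frame shift (mm) in current frame, spin deg, and shift in target frame"
    s=arm.get_state(); M=q(s['tool_rot']).as_matrix(); d=(np.array([x,y,z])-s['position'])*1000
    ty=np.arctan2(-M[0,1],M[1,1]); spin=-np.degrees(yaw-ty)
    Y=np.array([-np.sin(yaw),np.cos(yaw),0]); Z=np.array([0,0,-1]); X=np.cross(Y,Z)
    print('t %.2f'%s['t'],'pos',np.round(s['position']*1000,1),'open',round(s['opening']*1000,1),'cur-frame',np.round(d@M,1),'tgt-frame',np.round([d@X,d@Y,d@Z],1),'spin',round(spin,2))
E
python3 - <<'E'
from h import *
p=arm.get_image('top')
for n in ['display_rack','drying_rack']:
    for lo,hi in((.006,.06),(.015,.06)):
        r=rect(p,n,lo,hi); print(n,r[:4],'ztop',np.percentile(r[4][:,2],[50,98]))
for n in ['slim','broad','twin','fluted']:
    r=rect(p,n+'_centre',.03,.12)
    if r:
        W=r[4]; T=W[W[:,2]>np.percentile(W[:,2],98)-.012]
        print(n,r[:4],'ztop',np.percentile(W[:,2],98).round(4),'topmean',T.mean(0).round(4))
E
```

```text
display_rack (0.57, array([ 604.2, -185.7]), array([281.8,  80.2]), np.float32(-0.13793561)) ztop [0.00938569 0.0418994 ]
display_rack (0.57, array([ 603.7, -186.5]), array([279.9,  73.3]), np.float32(-0.14000535)) ztop [0.02381911 0.04591834]
drying_rack (0.63, array([516.7, 163. ]), array([ 79.9, 282. ]), np.float32(0.10978026)) ztop [0.00892524 0.0343141 ]
drying_rack (0.63, array([516.7, 163.9]), array([ 73.8, 279.9]), np.float32(0.10971248)) ztop [0.0321741  0.04686298]
slim (0.78, array([527.2,  68. ]), array([64.9, 12.1]), np.float32(-1.4049906)) ztop 0.0847 topmean [0.5265 0.0676 0.0802]
broad (0.58, array([506.1, 259.5]), array([73.6, 27. ]), np.float32(-1.4625347)) ztop 0.0937 topmean [0.5057 0.2589 0.0892]
twin (0.77, array([519.7, 132.7]), array([66.3, 20.1]), np.float32(-1.4225518)) ztop 0.0892 topmean [0.5198 0.1328 0.0843]
fluted (0.6, array([512.8, 195.8]), array([69.5, 17.9]), np.float32(-1.5136342)) ztop 0.09 topmean [0.5128 0.1954 0.085 ]
```

Run:
```python
from h import *
plan(.506,.2593,.18,.108)
```

```text
t 1.15 pos [186.2 544.  253.3] open 85.7 cur-frame [-394.7 -165.8   73.3] tgt-frame [-287.2 -317.5   73.3] spin -25.08
```

Request:
carry_out --moves "0 0 0 -8.36 110; 0 0 0 -8.36 110; 0 0 0 -8.36 110; -32 -35 0 0 110; -32 -35 0 0 110; -32 -35 0 0 110; -32 -35 0 0 110; -32 -35 0 0 110"

```text
t: 1.95
position: [0.3652, 0.3858, 0.2535]
tool_rot: [0.0, -0.054, 0.999, 0.0]
contact_force: [0.3, 0.1, 0.5]
opening: 0.0487
grasp_force: 0.0
```

Request:
carry_out --moves "-32 -35 0 0 110; -32 -35 0 0 110; -32 -35 0 0 110; -31 -36 0 0 110; 0 0 25 0 110; 0 0 24 0 110; 0 0 0 0 110; 0 0 0 0 110"

```text
t: 2.75
position: [0.5056, 0.2609, 0.2049]
tool_rot: [-0.0, -0.054, 0.999, -0.0]
contact_force: [-0.3, 0.6, 1.1]
opening: 0.0485
grasp_force: 0.0
```

Run:
```python
from h import *
p=arm.get_image('wrist'); save(p,'w0')
for n in ['broad_centre']:
    for d in arm.tip_of(p,n)[:2]: print(n,round(d['score'],2),np.round(d['centre'],4))
r=rect(p,'broad_centre',.03,.12)
if r: print(r[:4],np.percentile(r[4][:,2],98))
plan(.506,.2593,.088,.108)
```

```text
(0.79, array([504.8, 258.3]), array([71.2, 25.9]), np.float32(-1.4725429)) 0.09358903129811598
t 2.90 pos [505.9 261.2 205.8] open 48.5 cur-frame [  0.3  -1.9 117.8] tgt-frame [ 1.000e-01 -1.900e+00  1.178e+02] spin 0.03
```

View pics/w0.png

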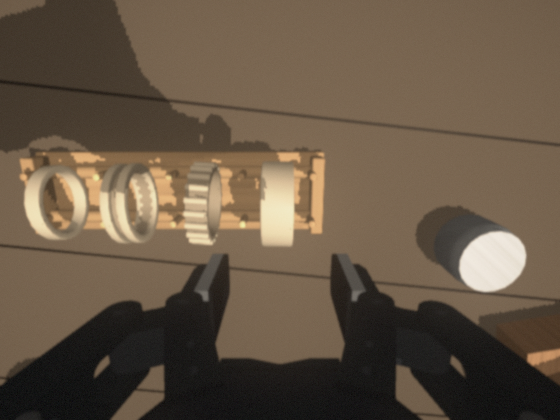

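The broad bangle is at (278,205), midway between the fingers at (220,280) and (340,280), so I descend.

Request:
carry_out --moves "0 -2 40 0 110; 0 0 40 0 110; 0 0 25 0 110; 0 0 14 0 110; 0 0 0 0 110; 0 0 0 0 180; 0 0 0 0 220; 0 0 0 0 220"

```text
t: 3.7
position: [0.5067, 0.2591, 0.0872]
tool_rot: [0.001, -0.054, 0.999, 0.0]
contact_force: [-0.7, 0.6, 8.1]
opening: 0.0248
grasp_force: 58.8
```

Request:
carry_out --moves "0 0 0 0 220; 0 0 0 0 220; 0 0 -10 0 220; 0 0 -20 0 220; 0 0 -25 0 220; 0 0 -25 0 220; 0 0 -10 0 220; 0 0 0 0 220"

```text
t: 4.5
position: [0.5063, 0.2589, 0.177]
tool_rot: [0.001, -0.054, 0.999, 0.0]
contact_force: [0.1, 0.1, -1.1]
opening: 0.0246
grasp_force: 58.9
```

Run:
```python
from h import *
p=arm.get_image('side'); save(p,'s1')
p=arm.get_image('top')
r=rect(p,'broad_centre',.03,.25)
if r: print(r[:4],np.percentile(r[4][:,2],98))
plan(.6172,-.0911,.18,-.139)
```

```text
(0.81, array([505.1, 259.5]), array([73. , 27.3]), np.float32(-1.4592824)) 0.1775576121088636
t 4.65 pos [505.4 258.6 174.1] open 24.7 cur-frame [ -73.5 -359.7   -5.8] tgt-frame [-159.2 -330.8   -5.9] spin 14.15
```

View pics/s1.png

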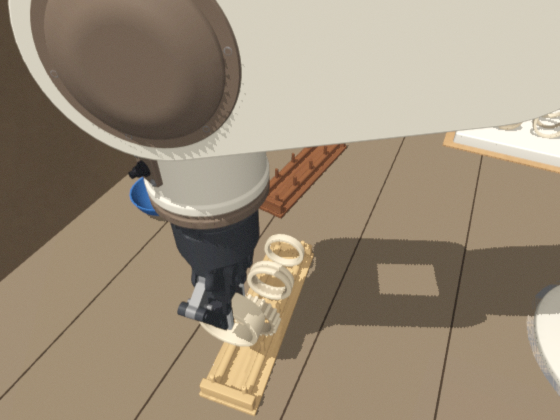

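Request:
carry_out --moves "0 0 -3 7.08 220; 0 0 -3 7.07 220; -20 -41 0 0 220; -20 -41 0 0 220; -20 -41 0 0 220; -20 -41 0 0 220; -20 -41 0 0 220; -20 -41 0 0 220"

```text
t: 5.45
position: [0.5904, -0.0033, 0.18]
tool_rot: [-0.001, 0.069, 0.998, 0.0]
contact_force: [0.7, 0.4, -0.9]
opening: 0.0246
grasp_force: 59.0
```

Request:
carry_out --moves "-20 -41 0 0 220; -19 -40 0 0 220; 0 0 15 0 220; 0 0 15 0 220; 0 0 0 0 220; 0 0 0 0 220; 0 0 0 0 220; 0 0 0 0 220"

```text
t: 6.25
position: [0.6182, -0.0865, 0.1521]
tool_rot: [0.001, 0.069, 0.998, -0.0]
contact_force: [0.3, -0.5, -0.3]
opening: 0.0248
grasp_force: 59.1
```

Run:
```python
from h import *
plan(.6172,-.0911,.0862,-.139)
p=arm.get_image('top'); save(p,'top1')
r=rect(p,'broad_centre',.03,.25)
if r: print(r[:4],np.percentile(r[4][:,2],98))
plan(.6172,-.0911,.0862,-.139)
p=arm.get_image('side'); save(p,'s2')
for n in ['broad_centre']:
    for d in arm.tip_of(p,n)[:2]: print(n,round(d['score'],2),np.round(d['centre'],4))
plan(.6172,-.0911,.0862,-.139)
```

```text
t 6.25 pos [618.2 -86.5 152.1] open 24.8 cur-frame [ 0.4 -4.6 65.9] tgt-frame [ 0.3 -4.6 65.9] spin 0.05
(0.68, array([599.2, -82.1]), array([25.1, 35.7]), np.float32(1.4421834)) 0.1556134616713275
t 6.35 pos [618.1 -86.8 151.9] open 24.5 cur-frame [ 0.4 -4.4 65.7] tgt-frame [ 0.3 -4.4 65.7] spin 0.03
broad_centre 0.82 [ 0.618  -0.0898  0.1186]
t 6.45 pos [618.  -87.  151.6] open 24.6 cur-frame [ 0.3 -4.2 65.4] tgt-frame [ 0.3 -4.2 65.4] spin 0.01
```

Request:
carry_out --moves "0 -4 25 0 220; 0 0 20 0 220; 0 0 10 0 220; 0 0 5 0 220; 0 0 3 0 220; 0 0 2 0 220; 0 0 0 0 220; 0 0 0 0 220"

```text
t: 7.25
position: [0.6179, -0.0912, 0.0872]
tool_rot: [0.001, 0.069, 0.998, -0.0]
contact_force: [1.6, -0.6, 4.1]
opening: 0.0245
grasp_force: 59.5
```

Run:
```python
from h import *
p=arm.get_image('side'); save(p,'s3')
for n in ['broad_centre']:
    for d in arm.tip_of(p,n)[:2]: print(n,round(d['score'],2),np.round(d['centre'],4))
plan(.6172,-.0911,.0862,-.139)
```

```text
broad_centre 0.9 [ 0.6181 -0.0923  0.0569]
broad_centre 0.32 [ 0.5128  0.1953 -0.0017]
t 7.35 pos [617.9 -91.2  87.2] open 25.2 cur-frame [0.7 0.  1. ] tgt-frame [0.7 0.  1. ] spin 0.0
```

View pics/s3.png

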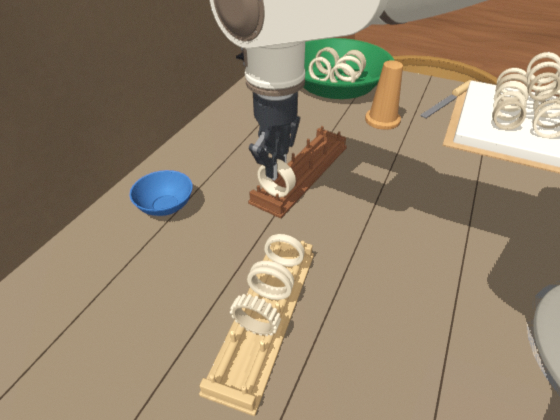

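The broad bangle at (276,180) stands in the first place of the dark rack, and the 4 N upward force shows it is resting on the rails. I release it.

Request:
carry_out --moves "0 0 0 0 160; 0 0 0 0 110; 0 0 0 0 110; 0 0 0 0 110; 0 0 -20 0 110; 0 0 -30 0 110; 0 0 -45 0 110; 0 0 0 0 110"

```text
t: 8.15
position: [0.6192, -0.0916, 0.1874]
tool_rot: [0.004, 0.069, 0.998, -0.001]
contact_force: [0.3, 0.1, -0.2]
opening: 0.0487
grasp_force: 0.0
```

Run:
```python
from h import *
p=arm.get_image('side')
for d in arm.tip_of(p,'broad_centre')[:2]: print(round(d['score'],2),np.round(d['centre'],4))
plan(.5128,.1956,.182,.057)
```

```text
0.64 [ 0.6165 -0.0937  0.0529]
t 8.25 pos [617.7 -91.2 182.3] open 48.7 cur-frame [ 1.436e+02  2.695e+02 -1.000e-01] tgt-frame [ 88.4 292.3   0.3] spin -11.23
```

Request:
carry_out --moves "0 0 0 -5.6 110; 0 0 0 -5.6 110; 12.5 42 0 0 110; 12.5 42 0 0 110; 12.5 42 0 0 110; 12.5 42 0 0 110; 12.5 42 0 0 110; 12.5 42 0 0 110"

```text
t: 9.05
position: [0.527, 0.1577, 0.1801]
tool_rot: [-0.001, -0.028, 1.0, -0.0]
contact_force: [1.3, 0.5, -0.4]
opening: 0.0484
grasp_force: 0.0
```

Request:
carry_out --moves "13 40 0 0 110; 0 0 20 0 110; 0 0 10 0 110; 0 0 0 0 110; 0 0 0 0 110; 0 0 0 0 110; 0 0 0 0 110; 0 0 0 0 110"

```text
t: 9.85
position: [0.5133, 0.1952, 0.1517]
tool_rot: [0.0, -0.028, 1.0, 0.0]
contact_force: [0.4, -0.8, -0.2]
opening: 0.0485
grasp_force: 0.0
```

Run:
```python
from h import *
p=arm.get_image('wrist'); save(p,'w1')
for n in ['fluted']:
    for d in arm.tip_of(p,n+'_centre')[:1]: print(round(d['score'],2),np.round(d['centre'],4))
    r=rect(p,n+'_centre',.03,.12)
    if r: print(r[:4],np.percentile(r[4][:,2],98))
plan(.5128,.1956,.083,.057)
```

```text
(0.58, array([509.6, 195.1]), array([65.8, 18. ]), np.float32(-1.51523)) 0.08997634316794169
t 10.00 pos [513.1 195.4 151.4] open 48.8 cur-frame [ 0.3  0.2 68.4] tgt-frame [ 0.3  0.2 68.4] spin -0.04
```

View pics/w1.png

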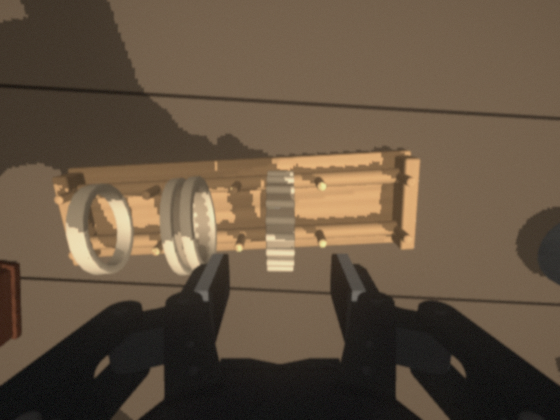

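The fluted bangle at (280,222) is centred between the fingers, with the twin bangle (190,225) clear of the left finger. Descending.

Request:
carry_out --moves "0 0 30 0 110; 0 0 25 0 110; 0 0 13 0 110; 0 0 0 0 110; 0 0 0 0 180; 0 0 0 0 220; 0 0 0 0 220; 0 0 0 0 220"

```text
t: 10.8
position: [0.5137, 0.1956, 0.0845]
tool_rot: [0.001, -0.028, 1.0, 0.0]
contact_force: [-1.3, -0.4, 7.3]
opening: 0.0163
grasp_force: 58.6
```

Request:
carry_out --moves "0 0 0 0 220; 0 0 -10 0 220; 0 0 -25 0 220; 0 0 -30 0 220; 0 0 -30 0 220; 0 0 0 5.6 220; 0 0 0 5.6 220; 0 0 0 0 220"

```text
t: 11.6
position: [0.5131, 0.1955, 0.1792]
tool_rot: [0.0, 0.07, 0.998, 0.0]
contact_force: [0.2, 0.3, -0.6]
opening: 0.0163
grasp_force: 58.5
```

Run:
```python
from h import *
p=arm.get_image('side'); 
for d in arm.tip_of(p,'fluted_centre')[:1]: print(round(d['score'],2),np.round(d['centre'],4))
plan(.6084,-.1545,.18,-.139)
```

```text
0.67 [0.5136 0.1923 0.1469]
t 11.70 pos [513.  195.5 178.7] open 16.8 cur-frame [-142.  -333.8   -1.3] tgt-frame [-142.9 -333.4   -1.3] spin 0.17
```

Request:
carry_out --moves "-17.9 -41.7 0 0 220; -17.9 -41.7 0 0 220; -17.9 -41.7 0 0 220; -17.9 -41.7 0 0 220; -17.9 -41.7 0 0 220; -17.9 -41.7 0 0 220; -17.9 -41.7 0 0 220; -17.9 -41.7 0 0 220"

```text
t: 12.5
position: [0.6088, -0.1567, 0.1784]
tool_rot: [-0.0, 0.068, 0.998, -0.0]
contact_force: [0.8, 1.5, -0.3]
opening: 0.0168
grasp_force: 58.6
```

Request:
carry_out --moves "0 0 0 0 220; 0 0 15 0 220; 0 0 15 0 220; 0 0 0 0 220; 0 0 0 0 220; 0 0 0 0 220; 0 0 0 0 220; 0 0 0 0 220"

```text
t: 13.3
position: [0.6088, -0.1546, 0.1488]
tool_rot: [0.0, 0.069, 0.998, -0.0]
contact_force: [0.2, -0.9, -0.3]
opening: 0.0166
grasp_force: 58.7
```

Run:
```python
from h import *
p=arm.get_image('side'); 
for d in arm.tip_of(p,'fluted_centre')[:1]: print(round(d['score'],2),np.round(d['centre'],4))
plan(.6084,-.1545,.0842,-.139)
```

```text
0.79 [ 0.6114 -0.1579  0.1163]
t 13.40 pos [ 608.7 -154.7  148.6] open 16.4 cur-frame [ 0.4  0.2 64.4] tgt-frame [ 0.3  0.2 64.4] spin 0.0
```

Request:
carry_out --moves "0 0 25 0 220; 0 0 20 0 220; 0 0 10 0 220; 0 0 4 0 220; 0 0 3 0 220; 0 0 2 0 220; 0 0 0 0 220; 0 0 0 0 220"

```text
t: 14.2
position: [0.6089, -0.1548, 0.0849]
tool_rot: [0.0, 0.069, 0.998, -0.0]
contact_force: [0.1, 0.6, -1.3]
opening: 0.0169
grasp_force: 58.7
```

Run:
```python
from h import *
p=arm.get_image('side'); 
for d in arm.tip_of(p,'fluted_centre')[:1]: print(round(d['score'],2),np.round(d['centre'],4))
plan(.6084,-.1545,.0842,-.139); print(arm.get_state()['contact_force'])
```

```text
0.8 [ 0.6083 -0.1608  0.0503]
t 14.30 pos [ 608.8 -154.8   84.7] open 16.5 cur-frame [0.4 0.3 0.5] tgt-frame [0.4 0.3 0.5] spin -0.0
[-0.09954216 -1.32543702  0.26053529]
```

Request:
carry_out --moves "0 0 1 0 220; 0 0 1 0 220; 0 0 0 0 220; 0 0 0 0 220; 0 0 0 0 220; 0 0 0 0 220; 0 0 0 0 220; 0 0 0 0 220"

```text
t: 15.1
position: [0.6094, -0.1551, 0.0843]
tool_rot: [0.001, 0.069, 0.998, -0.001]
contact_force: [-4.2, 0.8, 18.0]
opening: 0.0163
grasp_force: 60.7
```

Request:
carry_out --moves "0 0 -1 0 220; 0 0 0 0 170; 0 0 0 0 125; 0 0 0 0 125; 0 0 0 0 125; 0 0 -20 0 125; 0 0 -30 0 125; 0 0 -45 0 110"

```text
t: 15.9
position: [0.6077, -0.1544, 0.1772]
tool_rot: [-0.002, 0.069, 0.998, 0.001]
contact_force: [1.0, 0.4, 0.9]
opening: 0.0485
grasp_force: 0.0
```

Run:
```python
from h import *
p=arm.get_image('side'); 
for d in arm.tip_of(p,'fluted_centre')[:1]: print(round(d['score'],2),np.round(d['centre'],4))
plan(.5198,.1328,.182,.148)
```

```text
0.75 [ 0.6102 -0.1606  0.0516]
t 16.00 pos [ 610.5 -155.4  184.4] open 48.8 cur-frame [129.7 272.9   0.8] tgt-frame [ 47.2 298.4   2.4] spin -16.44
```

Request:
carry_out --moves "0 0 0 -8.2 110; 0 0 0 -8.2 110; 6.8 42.6 0 0 110; 6.8 42.6 0 0 110; 6.8 42.6 0 0 110; 6.8 42.6 0 0 110; 6.8 42.6 0 0 110; 6.8 42.6 0 0 110"

```text
t: 16.8
position: [0.53, 0.0936, 0.1783]
tool_rot: [0.0, -0.073, 0.997, -0.0]
contact_force: [0.6, 0.0, 0.1]
opening: 0.0487
grasp_force: 0.0
```

Request:
carry_out --moves "6.8 42.6 0 0 110; 0 0 20 0 110; 0 0 10 0 110; 0 0 0 0 110; 0 0 0 0 110; 0 0 0 0 110; 0 0 0 0 110; 0 0 0 0 110"

```text
t: 17.6
position: [0.5181, 0.1329, 0.1487]
tool_rot: [0.0, -0.073, 0.997, -0.0]
contact_force: [-0.3, 0.0, -0.5]
opening: 0.0484
grasp_force: 0.0
```

Run:
```python
from h import *
p=arm.get_image('wrist'); save(p,'w2')
for n in ['twin']:
    r=rect(p,n+'_centre',.03,.12)
    if r: print(r[:4],np.percentile(r[4][:,2],98))
plan(.5198,.1328,.083,.148)
```

```text
(0.87, array([518.4, 131.6]), array([67.3, 20.1]), np.float32(-1.4200202)) 0.08898718619698173
t 17.70 pos [518.  133.1 148.5] open 48.7 cur-frame [-1.8 -0.5 65.5] tgt-frame [-1.8 -0.6 65.5] spin -0.06
```

View pics/w2.png

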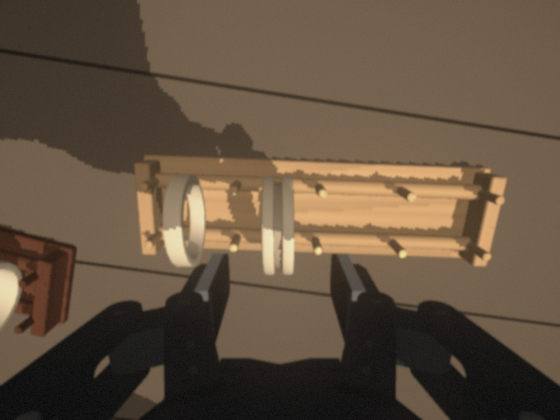

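The twin bangle at (278,226) is centred between the fingers, and the slim bangle (184,221) is clear. Descending.

Request:
carry_out --moves "-1 -1 30 0 110; 0 0 22 0 110; 0 0 13 0 110; 0 0 0 0 110; 0 0 0 0 180; 0 0 0 0 220; 0 0 0 0 220; 0 0 0 0 220"

```text
t: 18.5
position: [0.5196, 0.1325, 0.0845]
tool_rot: [0.001, -0.074, 0.997, 0.0]
contact_force: [-0.4, -0.2, 8.3]
opening: 0.0185
grasp_force: 58.7
```

Request:
carry_out --moves "0 0 0 0 220; 0 0 -10 0 220; 0 0 -25 0 220; 0 0 -30 0 220; 0 0 -30 0 220; 0 0 0 8.2 220; 0 0 0 8.2 220; 0 0 0 0 220"

```text
t: 19.3
position: [0.519, 0.1324, 0.1792]
tool_rot: [0.0, 0.071, 0.997, 0.0]
contact_force: [-0.5, 0.9, -1.7]
opening: 0.0188
grasp_force: 58.7
```

Run:
```python
from h import *
p=arm.get_image('side'); 
for d in arm.tip_of(p,'twin_centre')[:1]: print(round(d['score'],2),np.round(d['centre'],4))
plan(.5996,-.2170,.18,-.139)
```

```text
0.79 [0.5191 0.1306 0.1477]
t 19.40 pos [518.9 132.4 178.7] open 18.9 cur-frame [-126.8 -335.4   -1.3] tgt-frame [-128.3 -334.9   -1.3] spin 0.26
```

Request:
carry_out --moves "-16 -41.9 0 0.25 220; -16 -41.9 0 0 220; -16 -41.9 0 0 220; -16 -41.9 0 0 220; -16 -41.9 0 0 220; -16 -41.9 0 0 220; -16 -41.9 0 0 220; -16 -41.9 0 0 220"

```text
t: 20.2
position: [0.598, -0.2195, 0.1784]
tool_rot: [-0.0, 0.069, 0.998, 0.0]
contact_force: [1.1, 1.1, 0.1]
opening: 0.0187
grasp_force: 58.8
```

Request:
carry_out --moves "0 0 0 0 220; 0 0 15 0 220; 0 0 15 0 220; 0 0 0 0 220; 0 0 0 0 220; 0 0 0 0 220; 0 0 0 0 220; 0 0 0 0 220"

```text
t: 21.0
position: [0.5981, -0.2175, 0.1488]
tool_rot: [0.0, 0.071, 0.997, -0.0]
contact_force: [-0.0, 0.2, 0.3]
opening: 0.019
grasp_force: 58.8
```

Run:
```python
from h import *
p=arm.get_image('side'); 
for d in arm.tip_of(p,'twin_centre')[:1]: print(round(d['score'],2),np.round(d['centre'],4))
plan(.5996,-.2170,.0835,-.139)
```

```text
0.81 [ 0.5967 -0.2175  0.1166]
t 21.10 pos [ 598.  -217.6  148.6] open 18.9 cur-frame [-1.5  0.8 65.1] tgt-frame [-1.5  0.8 65.1] spin -0.24
```

Request:
carry_out --moves "-1.5 0 25 0 220; 0 0 20 0 220; 0 0 10 0 220; 0 0 4 0 220; 0 0 3 0 220; 0 0 2 0 220; 0 0 1 0 220; 0 0 0 0 220"

```text
t: 21.9
position: [0.5999, -0.2181, 0.085]
tool_rot: [0.001, 0.072, 0.997, -0.001]
contact_force: [-3.4, 1.1, 8.0]
opening: 0.0187
grasp_force: 59.8
```

In contact with the rails (8 N), so I release.

Request:
carry_out --moves "0 0 0 0 200; 0 0 0 0 160; 0 0 0 0 125; 0 0 0 0 125; 0 0 0 0 125; 0 0 -20 0 125; 0 0 -30 0 125; 0 0 -45 0 110"

```text
t: 22.7
position: [0.5985, -0.2174, 0.1773]
tool_rot: [-0.002, 0.072, 0.997, 0.001]
contact_force: [1.7, 0.4, 0.2]
opening: 0.0483
grasp_force: 0.0
```

Run:
```python
from h import *
p=arm.get_image('side'); save(p,'s5')
for n in['twin','fluted','broad']:
  for d in arm.tip_of(p,n+'_centre')[:1]: print(n,round(d['score'],2),np.round(d['centre'],4))
plan(.5265,.0676,.182,.166)
```

```text
fluted 0.95 [ 0.6097 -0.159   0.0532]
broad 0.71 [ 0.5066  0.2598 -0.0016]
t 22.90 pos [ 599.8 -218.   179.4] open 48.5 cur-frame [113.3 272.2  -3.1] tgt-frame [ 25.1 293.8  -2.6] spin -17.73
```

View pics/s5.png

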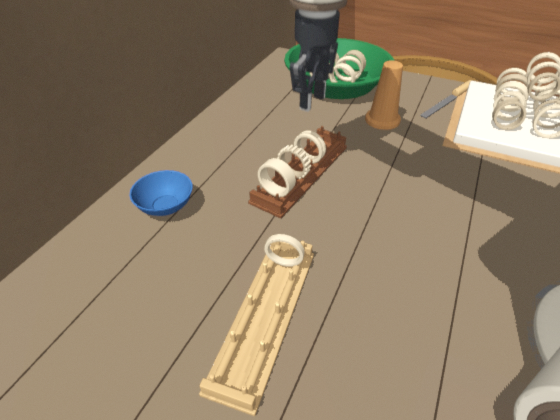

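Broad (277,178), fluted (295,160) and twin (310,147) stand in the dark rack. Only the slim bangle is left, at (284,250).

Request:
carry_out --moves "0 0 0 -5.9 110; 0 0 0 -5.9 110; 0 0 0 -5.9 110; 3.6 42 0 0 110; 3.6 42 0 0 110; 3.6 42 0 0 110; 3.6 42 0 0 110; 3.6 42 0 0 110"

```text
t: 23.7
position: [0.5459, -0.0121, 0.177]
tool_rot: [-0.001, -0.083, 0.997, 0.0]
contact_force: [0.6, 0.2, 0.3]
opening: 0.0484
grasp_force: 0.0
```

Request:
carry_out --moves "3.6 42 0 0 110; 3.6 42 0 0 110; 0 0 20 0 110; 0 0 10 0 110; 0 0 0 0 110; 0 0 0 0 110; 0 0 0 0 110; 0 0 0 0 110"

```text
t: 24.5
position: [0.5265, 0.0675, 0.1488]
tool_rot: [0.0, -0.082, 0.997, -0.0]
contact_force: [-0.2, -0.5, 0.1]
opening: 0.0487
grasp_force: 0.0
```

Run:
```python
from h import *
p=arm.get_image('wrist'); save(p,'w3')
for n in ['slim']:
    r=rect(p,n+'_centre',.03,.12)
    if r: print(r[:4],np.percentile(r[4][:,2],98))
plan(.5265,.0676,.078,.166)
```

```text
t 24.60 pos [526.3  67.7 148.7] open 48.8 cur-frame [-0.1 -0.1 70.7] tgt-frame [-0.2 -0.1 70.7] spin -0.06
```

View pics/w3.png

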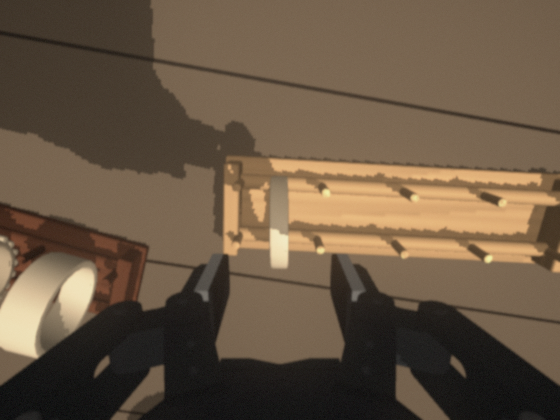

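The slim bangle at (279,223) is centred between the fingers. Descending.

Request:
carry_out --moves "0 0 30 0 110; 0 0 25 0 110; 0 0 15 0 110; 0 0 0 0 110; 0 0 0 0 180; 0 0 0 0 235; 0 0 0 0 235; 0 0 0 0 235"

```text
t: 25.4
position: [0.5267, 0.068, 0.0794]
tool_rot: [0.001, -0.083, 0.997, -0.0]
contact_force: [-0.5, -0.4, 7.6]
opening: 0.0108
grasp_force: 58.6
```

Request:
carry_out --moves "0 0 0 0 235; 0 0 -15 0 235; 0 0 -25 0 235; 0 0 -30 0 235; 0 0 -30 0 235; 0 0 0 5.85 235; 0 0 0 5.85 235; 0 0 0 5.85 235"

```text
t: 26.2
position: [0.5262, 0.068, 0.1789]
tool_rot: [0.0, 0.072, 0.997, -0.0]
contact_force: [-0.2, -0.6, 0.4]
opening: 0.0104
grasp_force: 58.4
```

Run:
```python
from h import *
p=arm.get_image('side'); 
for d in arm.tip_of(p,'slim_centre')[:1]: print(round(d['score'],2),np.round(d['centre'],4))
plan(.5908,-.2800,.18,-.139)
```

```text
0.63 [0.5271 0.0657 0.1511]
t 26.30 pos [526.2  68.  178.7] open 10.7 cur-frame [-113.5 -335.3   -1.2] tgt-frame [-112.2 -335.7   -1.3] spin -0.21
```

Request:
carry_out --moves "-14.1 -41.9 0 -0.2 235; -14.1 -41.9 0 0 235; -14.1 -41.9 0 0 235; -14.1 -41.9 0 0 235; -14.1 -41.9 0 0 235; -14.1 -41.9 0 0 235; -14.1 -41.9 0 0 235; -14.1 -41.9 0 0 235"

```text
t: 27.1
position: [0.5919, -0.2814, 0.1785]
tool_rot: [0.0, 0.067, 0.998, -0.0]
contact_force: [1.9, -0.1, -0.6]
opening: 0.0105
grasp_force: 58.5
```

Request:
carry_out --moves "0 0 0 0 235; 0 0 15 0 235; 0 0 15 0 235; 0 0 0 0 235; 0 0 0 0 235; 0 0 0 0 235; 0 0 0 0 235; 0 0 0 0 235"

```text
t: 27.9
position: [0.592, -0.2794, 0.1488]
tool_rot: [0.0, 0.068, 0.998, -0.0]
contact_force: [-0.7, 0.4, 0.5]
opening: 0.0105
grasp_force: 58.6
```

Run:
```python
from h import *
p=arm.get_image('side'); 
for d in arm.tip_of(p,'slim_centre')[:1]: print(round(d['score'],2),np.round(d['centre'],4))
plan(.5908,-.2800,.0785,-.139)
```

```text
0.81 [ 0.5906 -0.2814  0.1166]
t 28.00 pos [ 591.9 -279.5  148.6] open 10.7 cur-frame [ 1.1 -0.6 70.1] tgt-frame [ 1.1 -0.6 70.1] spin 0.11
```

Request:
carry_out --moves "1 -1 25 0 235; 0 0 20 0 235; 0 0 15 0 235; 0 0 4 0 235; 0 0 3 0 235; 0 0 2 0 235; 0 0 1 0 235; 0 0 0 0 235"

```text
t: 28.8
position: [0.5912, -0.2808, 0.08]
tool_rot: [0.001, 0.069, 0.998, -0.001]
contact_force: [-2.4, 1.0, 8.1]
opening: 0.0103
grasp_force: 59.4
```

Request:
carry_out --moves "0 0 0 0 210; 0 0 0 0 170; 0 0 0 0 135; 0 0 0 0 135; 0 0 0 0 135; 0 0 -20 0 135; 0 0 -30 0 135; 0 0 -45 0 135"

```text
t: 29.6
position: [0.5898, -0.2799, 0.1722]
tool_rot: [-0.002, 0.069, 0.998, 0.001]
contact_force: [-0.2, -0.3, -0.7]
opening: 0.0401
grasp_force: 0.0
```

Request:
carry_out --moves "40 0 0 0 110; 45 0 0 0 110; 45 0 0 0 110; 45 0 0 0 110; 45 0 0 0 110; 0 0 0 0 110; 0 0 0 0 110; 0 0 0 0 110"

```text
t: 30.4
position: [0.3734, -0.2505, 0.1736]
tool_rot: [0.0, 0.069, 0.998, -0.0]
contact_force: [-0.1, 0.5, -0.2]
opening: 0.0484
grasp_force: 0.0
```

Run:
```python
from h import *
p=arm.get_image('top'); save(p,'top9')
c=np.array([.604,-.1862]); Y=np.array([.1386,.9903]); X=np.array([.9903,-.1386])
for n in['broad','fluted','twin','slim']:
  for d in arm.tip_of(p,n+'_centre')[:1]:
    e=(d['centre'][:2]-c)*1000; print(n,round(d['score'],2),np.round(d['centre'],4),'rack x %.1f y %.1f'%(e@X,e@Y))
  r=rect(p,n+'_centre',.03,.12)
  if r:
    e=r[1]-c*1000; print('  rect x %.1f y %.1f'%(e@X,e@Y),r[2],'yaw %.3f'%((r[3]+np.pi/2+.5)%np.pi-.5),np.percentile(r[4][:,2],98).round(4))
cv2.imwrite('pics/top9c.png',cv2.resize(p['color'][130:250,250:480,::-1],None,fx=3,fy=3))
```

```text
broad 0.89 [ 0.618  -0.0917  0.0542] rack x 0.8 y 95.5
  rect x -0.4 y 96.7 [26.2 72.8] yaw -0.143 0.0933
fluted 0.69 [ 0.6131 -0.1515  0.0515] rack x 4.2 y 35.6
  rect x -0.1 y 33.1 [18.3 71.4] yaw -0.141 0.089
twin 0.88 [ 0.6003 -0.2207  0.0531] rack x 1.1 y -34.7
  rect x -0.4 y -31.6 [20.6 69.3] yaw -0.150 0.0883
slim 0.84 [ 0.5879 -0.2813  0.0481] rack x -2.8 y -96.4
  rect x 0.0 y -94.6 [12.5 65. ] yaw -0.144 0.084
```

View pics/top9c.png

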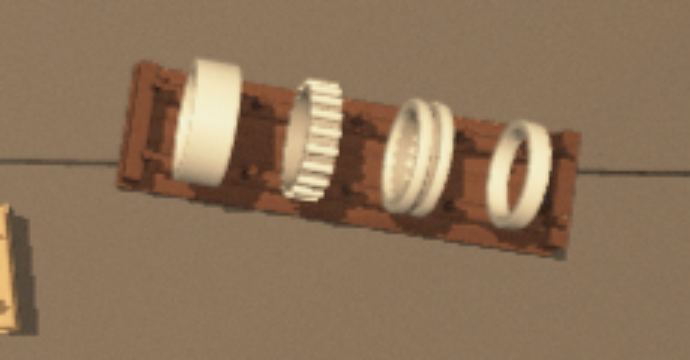

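The crop shows broad (208,122), fluted (315,140), twin (417,156) and slim (520,174) all upright in their places, in the original order.

```bash
python3 -c "
from station import arm
print(arm.sign_off())"
```

```text
the job is handed in; nothing more can be done
None
```

All four bangles (broad, fluted, twin, slim from left to right) stand upright and released in the dark rack in their original order, each measured within about 3 mm of its place's middle along the row, and the job was handed in at about 30 s; the sign-off returned no verdict.

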